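Load the rinse basket and draw it from its dock

ROBOT

A 7-joint arm with a two-finger parallel gripper is mounted at the origin on the work surface. World frame = base frame: x ahead of the robot, y to its left, z up, the work surface at z = 0. Lengths are in m, angles in rad, forces in N, time in s.
With the tool pointing down it reaches from about 0.425 to 0.875 m from the base axis. Payload 4.7 kg.
Tool frame: the origin (TCP) lies midway between the tips of the shut fingers; the grasp point (between the pads) lies 19 mm behind it; z points along the fingers, y is the line along which they close (so a half turn about z gives the same grasp; the last joint's range is limited). The gripper opens to 87 mm and grips with 3 to 60 N. Pads are 19 mm wide; open, the fingers measure 117 mm over their backs; the gripper's body (75 mm by 190 mm) begins 51 mm behind the grasp point.
Start: joints at [-1.116, 0.321, -0.07, 1.45, 0.023, 1.371, -0.057], TCP at [0.277, 0.588, 0.183] pointing down, gripper open.
Joint ranges: [-2.86, 2.86], [-0.3, 2.09], [-1.38, 1.24], [0.06, 2.45], [-1.56, 4.7], [0.09, 2.05], [-2.69, 2.69]. Speed limits (rad/s): [2.57, 2.57, 3.14, 3.14, 3.14, 3.14, 3.14].

INTERFACE

Orientations are given as a rotation vector (axis times angle).
In Python, from bench import ctrl gives the robot as it stands. The module is installed in compiled form; this text tells all that it offers.
- The arm moves only by the shell command python3 -m handwheel 'ROWS' [FORCE]. ROWS is JSON, a list of rows, each a list of 7 numbers: the finger opening in m, from 0 to 0.087, then the shift along the tool's x, y, z in m, then the turn, a rotation vector about the tool's x, y, z in degrees. A call has 1 to 12 rows; each row shifts and turns the commanded pose from where the row before left it, along the tool's axes as they then stand; what a row does not reach is not made up. A row lasts 1/8 s, in which the tool goes at most 62.5 mm and 10.7 degrees, less where a joint would pass 70% of its speed; a pose out of reach is approached as far as the arm can. A call is refused whole if a number of a shift passes 0.0625 or a number of a turn 10.7, either way. A call with a gripper value outside its range is refused whole. The fingers move at their own pace and stop on an object; FORCE is the grip in N (left out, the last holds). Time passes only in rows, so rows that do not move let the fingers close. It gives the time, the measured TCP pose, the force, the opening and the grip force at its end, in the units of the state.
- ctrl.get_state(): the state, without advancing time (a new reading comes with each control period).
- ctrl.get_image(name): name is "scene" or "top" or "wrist"; returns (picture, depth): 384x512x3 uint8, blue, green, red; 384x512 float32, m along the optical axis (not along the pixel's ray), 0 where there is no reading.
- ctrl.camera_info(name): a dict with "intrinsics" (3x3 intrinsics, pixels), "R" (3x3) and "t" (3): a world point X has camera coordinates R X + t. Camera axes: x right, y down, z forward; pixel columns grow to the right and rows downward; lengths in m; the calibration is good to about 2 mm. A picture is of the moment at which its call begins: read the wrist's pose just before it. camera_info takes no time and is no camera call; for the wrist camera it gives the pose at the moment of the call.
- ctrl.close_job(): hands the job in; it is judged then, once.
The state is a dict: "time": time; "joint_positions": joint angles; "qd": joint speeds; "joint_torque": joint torques, N m; "position": TCP position; "tool_rot": TCP orientation; "ft_force": force on the tool from outside, world axes, zero at the start; "torque": the same for the moment, N m; "grip_width": opening from 0.0 (shut) to 1.0 (fully open); "grip_force": force on a finger pad.
Only numpy, scipy, OpenCV 4.12 (cv2) and the standard library are available. Lean on these libraries where they do the work, as an engineer would, in place of code of your own. Each camera call takes 0.05 s, during which the arm holds its last target. There are 200 camera calls.

TASK

Tip the tray up by its ball knob so that all four brass blanks slide off into the rinse basket, and let the tray down again. Then pinch the basket's two side catches together and lift the loaded basket straight up, out of the dock, keeping it upright; finish while still holding it by the pinched catches, about 10 cm above where it sat. Leave the jar, the bowl and the hammer where they are.

Things in the scene. Friction and masses are not known exactly. Their poses are not given: they have to be found in the camera images.
- dock: fixed station: grey base plate 100 x 230 x 8 mm with the basket's seat and the tipping tray. Origin: on the bench under the seat's centre; z up; y from basket towards tray and knob; x across, as the catches face. On each x side a ledge 34 to 46 mm from the centre, 36 mm long, top 31 mm above the bench, holds down a catch's barb.
- basket: open steel rinse basket 42 (x) x 96 (y) x 62 mm high, walls 2.5 mm, end wall away from the tray 82 mm high, 0.2 to 0.35 kg. Seated: underside 8 mm above the bench, centred on the dock's origin, axes parallel to the dock's, 1.5 mm play, locked down by two side catches. Origin: centre of its underside.
- catch_near (a joint): black spring catch on the basket's -x side (nearer the robot): upright plate 24 mm wide, 5 mm thick, up to the rim, barb at its foot. 0 = out, locked; free from 0.004; 0.0055 m = fully in, towards the basket. Springs back: 4 N at first, 9 N fully in. Across both outer faces: 64 mm at rest, 53 mm pinched.
- catch_far (a joint): the same catch on the basket's +x side; value as for catch_near.
- catch_near_pad (a point): point on the outer face of the near catch, at the height to pinch: 32 mm from the basket's mid-plane, halfway along the basket, 50 mm above the basket's underside (12 mm below its rim), so 58 mm above the bench in the dock. Finger room beside it reaches down to the dock's ledge, 27 mm lower.
- catch_far_pad (a point): the same point on the far catch.
- tray (a joint): hinge of the steel tipping tray: 0 = level, at rest (start); 1.1 rad = tipped fully towards the basket. Lifting the knob tips it; let go, it falls back to 0 (0.15 kg, little damping). Hinge axis: along dock x, at dock y = 54 mm, 76 mm above the bench. Blanks start to slide at about 0.45 to 0.65 rad.
- tray_lip (a point): middle of the tray's open end at the hinge, just outside and above the basket's rim. The tray is a chute 105 mm long, 31 mm wide inside, sides 18 mm high, open at this end only.
- tray_knob (a point): centre of the black ball knob, 22 mm in diameter, on a stem 8 mm thick and 45 mm long behind the tray's closed end. Level: dock y = 204 mm, 85 mm above the bench. It swings about the hinge at 150 mm along the tray and 9 mm above the tray's underside (the hinge line).
- ring_a: thick ring blank, 20 mm across, 12 mm bore, 8 mm high in brass, lying in the tray at the start. Origin: centre of its underside.
- ring_b: second thick ring blank, same size in brass, lying in the tray at the start. Origin: centre of its underside.
- signet: square signet blank 16 x 16 x 10 mm in brass, lying in the tray at the start. Origin: centre of its underside.
- dome: round domed blank, 18 mm across, 12 mm high in brass, lying in the tray at the start. Origin: centre of its underside.
- jar: bystander: amber glass jar with steel lid, 44 mm across, 55 mm high, beyond the dock. Origin under its centre.
- bowl: bystander: white ceramic bowl, 60 mm across, 35 mm high, beyond the dock. Origin under its centre.
- hammer: bystander: bench hammer 200 mm long lying at the dock's basket end. Origin under its middle.

How it is judged:
By the outcome, as a careful person would: the job done as asked, in the order asked, and still so for the second after the job is handed in, while the arm keeps its last pose, push and grip.
It also fails if it takes over 51 s, if anything falls off the work surface, if the arm or the gripper's body presses on something with over 40 N, if the wrist force passes 120 N, or if a joint passes its speed limit or range.

## Working session

There is one attempt and no reset: what is moved stays moved. The work goes in short steps, Python scripts to look and compute and a shell command to move; the robot and the scene stay as the last step left them, time stands still between calls to the robot, and variables do not carry over. Pictures are saved under pics/ and viewed, at most 10 in all, crops included, and the job is handed in when it is done.

```bash
mkdir -p pics; python3 - <<'E'
from bench import ctrl
import cv2, numpy as np
s=ctrl.get_state(); print(s)
for n in ("scene","top"):
    im,d=ctrl.get_image(n); cv2.imwrite(f"pics/{n}0.png",im); np.savez(f"pics/{n}0.npz",im=im,d=d)
    c=ctrl.camera_info(n); print(n,np.round(c["intrinsics"],1).tolist(),np.round(c["R"],4).tolist(),np.round(c["t"],4).tolist())
E
```

```text
{'time': 0.0, 'joint_positions': array([-1.11593357,  0.32186434, -0.0700849 ,  1.4517135 ,  0.02260205,
        1.37079429, -0.05690329]), 'qd': array([-3.57303096e-04,  1.09614739e-03, -7.92566691e-04,  9.11181647e-04,
        1.79272370e-05,  1.08015704e-03,  1.35774319e-03]), 'joint_torque': array([ 4.83951280e-04, -4.91290462e+01, -4.03188486e-01, -3.12530494e+01,
       -6.38201111e-02,  4.35544678e-02,  1.87063738e-04]), 'position': array([0.27708099, 0.58726404, 0.18181543]), 'tool_rot': array([-0.68664008, -3.06529141,  0.00308452]), 'ft_force': array([-0.07097072, -0.54146918,  0.97172496]), 'torque': array([-0.01483295, -0.02645373,  0.08457894]), 'grip_force': 0.0, 'grip_width': 1.0006562963951229}
scene [[421.0, 0.0, 251.1], [0.0, 421.0, 184.9], [0.0, 0.0, 1.0]] [[0.3834, 0.9233, -0.0226], [0.5056, -0.2304, -0.8314], [-0.7729, 0.3074, -0.5552]] [-0.2289, -0.2507, 1.5088]
top [[382.0, 0.0, 252.1], [0.0, 382.0, 196.7], [0.0, 0.0, 1.0]] [[0.0172, -0.9995, 0.0257], [-0.9904, -0.0205, -0.1367], [0.1371, -0.0231, -0.9903]] [-0.0368, 0.6346, 0.721]
```

View pics/scene0.png

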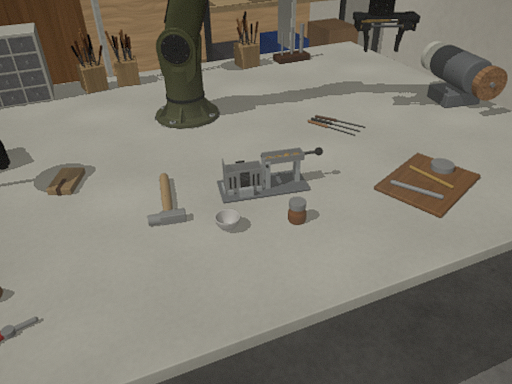

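View pics/top0.png

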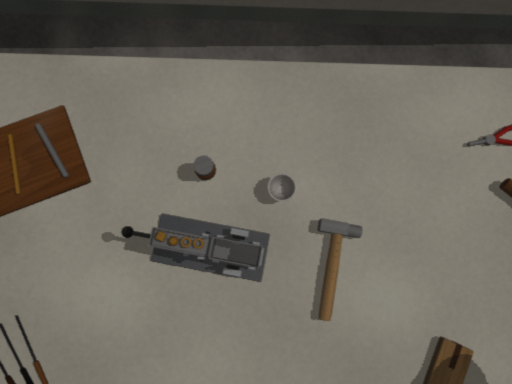

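Top view: the knob is at about (127,232), the tray with four blanks at (180,242), the basket at (236,252) and the catches at (239,233) and (233,271). The hammer is at about (333,265), the bowl at (281,188) and the jar at (204,168). In the scene view the knob is at about (319,151). Next I measure these.

```bash
cat > h.py <<'E'
import numpy as np, cv2
from bench import ctrl
def ray(n,px,c=None):
    c=c or ctrl.camera_info(n); K,R,t=map(np.array,(c["intrinsics"],c["R"],c["t"]))
    return -R.T@t, R.T@np.linalg.solve(K,[px[0],px[1],1.])
def onz(n,px,z,c=None):
    o,d=ray(n,px,c); return o+d*(z-o[2])/d[2]
def proj(n,X,c=None):
    c=c or ctrl.camera_info(n); p=np.array(c["intrinsics"])@(np.array(c["R"])@X+np.array(c["t"])); return p[:2]/p[2]
def two(a,pa,b,pb):
    o1,d1=ray(a,pa);o2,d2=ray(b,pb)
    s=np.linalg.lstsq(np.c_[d1,-d2],o2-o1,rcond=None)[0]; p,q=o1+d1*s[0],o2+d2*s[1]
    return (p+q)/2,np.linalg.norm(p-q)
E
python3 - <<'E'
from h import *
def knob(f,box):
    im=np.load(f)['im']; x0,y0,x1,y1=box; g=im[y0:y1,x0:x1].max(2); m=(g<45).astype('uint8')
    m=cv2.morphologyEx(m,cv2.MORPH_OPEN,np.ones((5,5),'uint8'))
    n,l,st,ce=cv2.connectedComponentsWithStats(m); k=1+np.argmax(st[1:,4]); print(st[1:],ce[1:]); return ce[k]+[x0,y0]
kt=knob('pics/top0.npz',(115,220,142,246)); ks=knob('pics/scene0.npz',(308,142,328,160))
print(kt,ks,two('top',kt,'scene',ks),onz('top',kt,.085))
im=np.load('pics/top0.npz')['im']
c=im[205:290,100:290]; cv2.imwrite('pics/c1.png',cv2.resize(cv2.convertScaleAbs(c,alpha=1.7),None,fx=4.2,fy=4.2,interpolation=cv2.INTER_CUBIC))
# base plate + everything on it, vs. bench brightness
g=cv2.cvtColor(im,cv2.COLOR_BGR2GRAY)
d=np.load('pics/top0.npz')['d']; ci=ctrl.camera_info('top')
v,u=np.mgrid[205:290,100:290]; K=ci['intrinsics'];Z=d[205:290,100:290]
P=np.stack([(u-K[0,2])/K[0,0]*Z,(v-K[1,2])/K[1,1]*Z,Z],-1)-ci['t']; W=P@np.array(ci['R'])
print('z hist',np.histogram(W[...,2][Z>0],bins=np.arange(-.02,.12,.01)))
m=(W[...,2]>.060)&(Z>0)&(W[...,2]<.11); 
mm=m.astype('uint8')*255; 
for lo,hi in((.004,.014),(.06,.075),(.075,.11)):
    q=(W[...,2]>lo)&(W[...,2]<hi)&(Z>0); pts=W[q][:,:2].astype('float32'); print(lo,len(pts),cv2.minAreaRect(pts))
E
```

```text
[[ 8  7 10 10 89]] [[12.35955056 11.61797753]]Traceback (most recent call last):
  File "<stdin>", line 6, in <module>
  File "<stdin>", line 5, in knob
    return _wrapfunc(a, 'argmax', axis=axis, out=out, **kwds)
    return bound(*args, **kwds)
ValueError: attempt to get argmax of an empty sequence
```

```bash
python3 - <<'E'
from h import *
def knob(f,box,th,k):
    im=np.load(f)['im']; x0,y0,x1,y1=box; g=im[y0:y1,x0:x1].max(2); m=(g<th).astype('uint8')
    m=cv2.morphologyEx(m,cv2.MORPH_OPEN,np.ones((k,k),'uint8'))
    n,l,st,ce=cv2.connectedComponentsWithStats(m); k=1+np.argmax(st[1:,4]); print(st[1:]); return ce[k]+[x0,y0]
kt=knob('pics/top0.npz',(115,220,142,246),45,5); ks=knob('pics/scene0.npz',(308,142,328,160),75,4)
print(kt,ks,two('top',kt,'scene',ks),onz('top',kt,.085))
im=np.load('pics/top0.npz')['im']
c=im[205:290,100:290]; cv2.imwrite('pics/c1.png',cv2.resize(cv2.convertScaleAbs(c,alpha=1.7),None,fx=4.2,fy=4.2,interpolation=cv2.INTER_CUBIC))
d=np.load('pics/top0.npz')['d']; ci=ctrl.camera_info('top')
v,u=np.mgrid[205:290,100:290]; K=ci['intrinsics'];Z=d[205:290,100:290]
P=np.stack([(u-K[0,2])/K[0,0]*Z,(v-K[1,2])/K[1,1]*Z,Z],-1)-ci['t']; W=P@np.array(ci['R'])
for lo,hi in((.004,.014),(.06,.075),(.075,.11)):
    q=(W[...,2]>lo)&(W[...,2]<hi)&(Z>0); pts=W[q][:,:2].astype('float32'); print(lo,len(pts),cv2.minAreaRect(pts))
E
```

```text
[[ 8  7 10 10 89]]
[[ 8  7  7  7 42]]
[127.35955056 231.61797753] [319.16666667 152.04761905] (array([0.55980711, 0.20785878, 0.08350698]), np.float64(0.001980754716405113)) [0.55936347 0.20645624 0.085     ]
0.004 3551 ((0.5380688905715942, 0.0562419667840004), (0.15393416583538055, 0.32606542110443115), 3.555445909500122)
0.06 264 ((0.5268545150756836, 0.011731255799531937), (0.10406779497861862, 0.0648384541273117), 80.23284149169922)
0.075 1436 ((0.5412888526916504, 0.08548237383365631), (0.2617071270942688, 0.054965995252132416), 75.90608978271484)
```

View pics/c1.png

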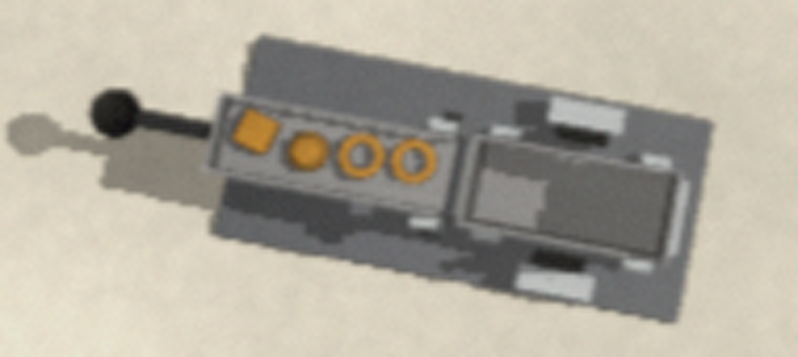

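```bash
python3 - <<'E'
from h import *
f=lambda p,z: onz('top',(100+p[0]/4.2-.38,205+p[1]/4.2-.38),z)
print('cam',ray('top',(0,0))[0])
C=[f(p,.008) for p in((265,38),(712,122),(677,322),(212,235))]
for c in C: print(c[:2])
for i in range(4): e=C[(i+1)%4]-C[i]; print(np.linalg.norm(e),np.degrees(np.arctan2(e[1],e[0])))
print('platectr',np.mean(C,0))
R=[f(p,.07) for p in((480,135),(680,168),(665,258),(463,223))]
for i in range(4): e=R[(i+1)%4]-R[i]; print('rim',np.linalg.norm(e),np.degrees(np.arctan2(e[1],e[0])))
print('rimctr',np.mean(R,0))
a,b=f((583,131),.07),f((558,262),.07); print('catch',a,b,(a+b)/2,np.linalg.norm(a-b))
a,b=f((588,117),.031),f((556,283),.031); print('ledge',a,b,(a+b)/2,np.linalg.norm(a-b))
k=onz('top',(127.36,231.6),.085)
for o in ((C[0]+C[1]+C[2]+C[3])/4,(a+b)/2): e=k-o; print(np.hypot(*e[:2]),np.degrees(np.arctan2(e[1],e[0])))
from scipy.spatial.transform import Rotation as Ro
s=ctrl.get_state();print(Ro.from_rotvec(s['tool_rot']).as_matrix().round(3),s['position'])
c=ctrl.camera_info('wrist');print(-c['R'].T@c['t'],c['R'].round(2))
E
```

```text
cam [ 0.53031248 -0.00708642  0.80163324]
[0.60087654 0.1589893 ]
[ 0.5636049  -0.06236522]
[ 0.46666643 -0.04643472]
[0.50458724 0.17985029]
0.22447049024842244 -99.55780076359297
0.09823873220937468 170.66764309619583
0.22944039179855738 80.48677707053898
0.09852314810267755 -12.224158436005636
platectr [0.53393378 0.05750991 0.008     ]
rim 0.09179740632492711 -98.29310677389675
rim 0.04072675149460085 171.25197894156184
rim 0.09212612987716867 81.24327800185524
rim 0.03998529536936588 -9.22320599595378
rimctr [0.52667319 0.00480769 0.07      ]
catch [5.55868761e-01 5.11849896e-04 7.00000000e-02] [0.49719123 0.0104276  0.07      ] [0.52653    0.00546973 0.07      ] 0.05950945282835089
ledge [ 0.56394076 -0.00132678  0.031     ] [0.48566328 0.01206771 0.031     ] [0.52480202 0.00537046 0.031     ] 0.07941522028919996
0.15110834157246647 80.29893103432586
0.20404109704864348 80.23848091658853
[[-0.904  0.427 -0.001]
 [ 0.427  0.904 -0.002]
 [-0.    -0.002 -1.   ]] [0.27715646 0.58732466 0.18195779]
[0.20412272 0.62208341 0.38406961] [[ 0.43  0.9  -0.  ]
 [ 0.86 -0.41  0.3 ]
 [ 0.27 -0.13 -0.96]]
```

The crop shows the knob at (115,113). The plate corners are at (265,38), (712,122), (677,322) and (212,235), and the catches at (583,131) and (558,262). That puts the dock origin at about (0.5255, 0.0053), with dock y at 80.4° and the knob at (0.5595, 0.2065, 0.085). A 74.2° turn about tool z makes tool x = dock y and tool y = dock x, which suits both grasps.

```bash
python3 -m handwheel '[[0.087,0,0,0,0,0,10.6],[0.087,0,0,0,0,0,10.6],[0.087,0,0,0,0,0,10.6],[0.087,0,0,0,0,0,10.6],[0.087,0,0,0,0,0,10.6],[0.087,0,0,0,0,0,10.6],[0.087,0,0,0,0,0,10.6]]' 10 && python3 -m handwheel '[[0.087,-0.041,0.043,0,0,0,0],[0.087,-0.041,0.043,0,0,0,0],[0.087,-0.041,0.043,0,0,0,0],[0.087,-0.041,0.043,0,0,0,0],[0.087,-0.041,0.043,0,0,0,0],[0.087,-0.041,0.043,0,0,0,0],[0.087,-0.041,0.043,0.01,0,0,0],[0.087,-0.041,0.041,0.01,0,0,0],[0.087,0,0,0,0,0,0],[0.087,0,0,0,0,0,0]]'
cat > g.py <<'E'
from h import *
from scipy.spatial.transform import Rotation as Ro
import sys
O=np.array([.5255,.0053,0]); a=np.radians(80.4); Y=np.array([np.cos(a),np.sin(a),0]); X=np.array([np.sin(a),-np.cos(a),0])
D=lambda x,y,z: O+x*X+y*Y+[0,0,z]
def rep(target=None):
    s=ctrl.get_state(); R=Ro.from_rotvec(s['tool_rot']).as_matrix(); p=s['position']
    want=np.c_[Y,X,[0,0,-1]]
    print('t',round(s['time'],2),'dock TCP',np.round([(p-O)@X,(p-O)@Y,p[2]],4),'F',s['ft_force'].round(1),'w',round(s['grip_width']*.087,4),'gf',round(s['grip_force'],1))
    print('turn deg',np.degrees(Ro.from_matrix(R.T@want).as_rotvec()).round(2))
    if target is not None: print('shift tool mm',(R.T@(target-p)*1e3).round(1))
E
python3 -c "
from g import *
rep(D(0,.204,.066))
im,d=ctrl.get_image('wrist');cv2.imwrite('pics/w1.png',im)
c=ctrl.camera_info('wrist');print('knob px',proj('wrist',D(0,.204,.085),c))"
```

```text
time: 0.98
position: [0.2772, 0.5875, 0.1823]
tool_rot: [2.403, 2.023, -0.002]
ft_force: [0.1, 0.4, 0.3]
grip_width: 0.999
grip_force: 0.0
time: 2.22
position: [0.5603, 0.2087, 0.1625]
tool_rot: [-2.396, -2.03, 0.001]
ft_force: [0.1, 0.5, -1.9]
grip_width: 1.0
grip_force: 0.0
t 2.23 dock TCP [0.0004 0.2064 0.1625] F [ 0.1  0.5 -1.9] w 0.087 gf 0.0
turn deg [-0.07 -0.01  0.15]
shift tool mm [-2.4 -0.3 96.5]
knob px [256.13288863 191.04727577]
```

View pics/w1.png

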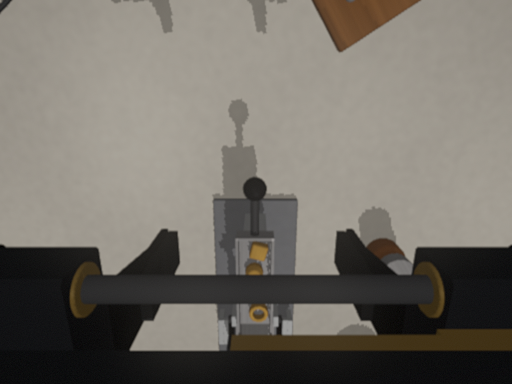

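The wrist view shows the knob at (255,189) against a prediction of (256,191), so the alignment is within 1 mm. I descend and grip.

```bash
python3 -m handwheel '[[0.087,-0.002,0,0.03,0,0,0],[0.087,0,0,0.03,0,0,0],[0.087,0,0,0.025,0,0,0],[0.087,0,0,0.011,0,0,0],[0.087,0,0,0,0,0,0],[0.01,0,0,0,0,0,0],[0.01,0,0,0,0,0,0],[0.01,0,0,0,0,0,0],[0.01,0,0,0,0,0,0],[0.01,0,0,0,0,0,0]]' 12
python3 -c "
from g import *
rep(D(0,.204,.066))
H=lambda t: np.array([54+150*np.cos(t)-9*np.sin(t),76+150*np.sin(t)+9*np.cos(t)])
th=np.r_[0:1.051:.1,1.05]
P=np.array([H(t) for t in th]); print(np.c_[th[1:],np.diff(P,axis=0)].round(1))"
```

```text
time: 3.52
position: [0.5606, 0.2061, 0.0671]
tool_rot: [2.397, 2.031, 0.0]
ft_force: [-0.1, 0.4, -0.4]
grip_width: 0.516
grip_force: 0.0
t 3.52 dock TCP [0.0011 0.2039 0.0671] F [-0.1  0.4 -0.4] w 0.0449 gf 0.0
turn deg [ 0.01 -0.01  0.14]
shift tool mm [ 0.1 -1.1  1.1]
[[  0.1  -1.6  14.9]
 [  0.2  -3.1  14.7]
 [  0.3  -4.6  14.3]
 [  0.4  -6.   13.8]
 [  0.5  -7.3  13.1]
 [  0.6  -8.6  12.3]
 [  0.7  -9.8  11.4]
 [  0.8 -10.9  10.4]
 [  0.9 -11.9   9.2]
 [  1.  -12.7   8. ]
 [  1.   -6.6   3.5]]
```

```bash
python3 -m handwheel '[[0.01,0,0,0.001,0,0,0],[0.01,0,0,0,0,0,0],[0.01,0,0,0,0,0,0],[0.01,0,0,0,0,0,0],[0.01,0,0,0,0,0,0]]' 12
python3 -m handwheel '[[0.01,-0.0016,0,-0.0149,0,0,0],[0.01,-0.0031,0,-0.0147,0,0,0],[0.01,-0.0046,0,-0.0143,0,0,0],[0.01,-0.003,0,-0.007,0,0,0],[0.01,-0.003,0,-0.0068,0,0,0],[0.01,-0.0036,0,-0.0066,0,0,0],[0.01,-0.0037,0,-0.0065,0,0,0],[0.01,-0.0043,0,-0.0062,0,0,0],[0.01,-0.0043,0,-0.0061,0,0,0]]'
python3 -c "
from g import *
rep(D(0,.1735,.1555-.0))"
```

```text
time: 4.15
position: [0.5605, 0.2062, 0.066]
tool_rot: [-2.397, -2.031, -0.0]
ft_force: [-0.4, -0.2, 0.3]
grip_width: 0.121
grip_force: 0.0
time: 5.28
position: [0.5553, 0.1751, 0.1494]
tool_rot: [2.397, 2.031, -0.0]
ft_force: [-0.0, -0.2, -0.7]
grip_width: 0.118
grip_force: 0.0
t 5.28 dock TCP [0.0011 0.1724 0.1494] F [-0.  -0.2 -0.7] w 0.0103 gf 0.0
turn deg [0.   0.   0.14]
shift tool mm [ 1.1 -1.1 -6.1]
```

The fingers shut to 10 mm with no grip force, so they missed the ball. I look.

```bash
python3 -c "
from g import *
a,_=ctrl.get_image('top');b,_=ctrl.get_image('scene')
a=cv2.resize(a[180:290,80:290],None,fx=3.8,fy=3.8,interpolation=3);b=cv2.resize(b[80:230,200:350],None,fx=2.6,fy=2.6,interpolation=3)
r=np.zeros((600,800,3),'uint8');
a=cv2.resize(a,(400,210*1));b=cv2.resize(b,(400,400))
w,_=ctrl.get_image('wrist'); r[:210,:400]=a; r[200:600,400:]=b; r[210:510,:400]=cv2.resize(w,(400,300)); cv2.imwrite('pics/c2.png',r)"
```

```text
(no output)
```

View pics/c2.png

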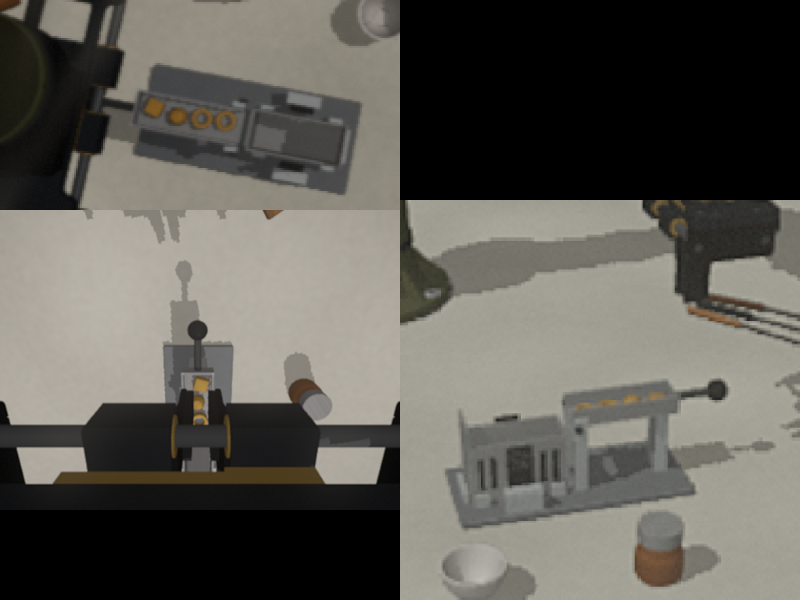

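The tray is still level. In the wrist inset the knob is at about (197,330), which is wrist pixel (252,154). The fingers closed past the ball, so I re-triangulate the knob.

```bash
python3 - <<'E'
from g import *
c=ctrl.camera_info('wrist'); s=ctrl.get_state()
im,d=ctrl.get_image('wrist'); 
g=im.max(2); m=cv2.morphologyEx((g[120:190,225:285]<60).astype('uint8'),cv2.MORPH_OPEN,np.ones((13,13),'uint8'))
n,l,st,ce=cv2.connectedComponentsWithStats(m); print(st[1:],ce[1:]+[225,120])
k=ce[1]+[225,120]
for z in(.080,.085,.09):
    p=onz('wrist',k,z,c); print(z,(p-O)@X,(p-O)@Y)
print('depth at knob',d[int(k[1]),int(k[0])],'predicted',(c['R']@D(0,.204,.085)+c['t'])[2]-.011)
sc,_=ctrl.get_image('scene'); sg=sc[142:162,308:330].max(2); print(sg)
print('scene pred',proj('scene',D(0,.204,.085)),'top pred',proj('top',D(0,.204,.085)))
print('tcp wrist px',proj('wrist',s['position'],c), 'tcp scene px',proj('scene',s['position']))
rep()
E
```

```text
[[ 18  24  21  21 407]] [[252.87469287 154.00737101]]
0.08 -0.0011442485997537263 0.20460960564236355
0.085 -0.001090240390555601 0.20551285695840882
0.09 -0.0010362321813575937 0.2064161082744541
depth at knob 0.2577166 predicted 0.2584698988891744
[[164 163 161 161 164 165 164 162 161 163 162 163 164 162 164 163 164 163
  163 162 161 164]
 [163 164 162 163 164 163 163 163 163 165 163 163 163 163 164 163 165 163
  163 164 164 165]
 [164 163 164 165 166 163 166 164 166 164 164 163 164 163 166 163 163 163
  166 163 163 164]
 [164 166 166 166 165 166 164 166 163 167 167 167 169 167 165 165 167 167
  165 164 164 164]
 [168 166 163 166 165 166 166 166 174 173 168 159 175 173 170 167 166 166
  164 165 165 164]
 [166 167 168 166 166 168 170 167 144 123 114 102 125 154 174 170 166 166
  166 167 166 168]
 [168 169 168 166 171 169 169 140  81  53  43  45  54 102 155 171 169 166
  167 169 168 167]
 [170 172 173 173 175 178 164  88  52  56  60  58  48  52 128 178 169 167
  168 167 167 168]
 [169 151 139 147 142 136 115  58  51  59  60  55  52  42  91 155 168 167
  165 169 167 165]
 [118  96  86
[... 571 characters left out ...]
168 166 168 170 170 171 170 167 169 168 168 169
  167 168 164 166]
 [169 166 167 168 169 168 167 168 168 167 169 168 166 166 167 168 166 169
  168 168 168 168]
 [169 168 168 167 168 167 168 167 168 167 170 168 168 168 167 168 167 166
  169 167 167 166]
 [166 167 166 166 167 167 168 166 167 166 166 167 166 167 167 166 165 168
  168 166 167 165]
 [164 167 168 164 166 166 166 167 167 164 164 165 165 166 163 165 166 163
  167 165 164 167]]
scene pred [318.29792064 151.70663434] top pred [127.37188294 231.53305342]
tcp wrist px [255.68596036 219.54226218] tcp scene px [308.24339701 130.96889671]
t 5.53 dock TCP [0.0009 0.1728 0.1489] F [ 0.9 -0.2 -0.5] w 0.0104 gf 0.0
turn deg [-0.01 -0.    0.15]
```

The knob measures dock (-0.001, 0.2055, 0.085), so the position was nearly right. I go back with the offset corrected and close in small steps to see when contact comes.

```bash
python3 -m handwheel '[[0.06,0.032,-0.002,0,0,0,0],[0.06,0,0,0,0,0,0],[0.06,0,0,0,0,0,0],[0.06,0,0,0,0,0,0],[0.06,0,0,0.03,0,0,0],[0.05,0,0,0.03,0,0,0],[0.04,0,0,0.019,0,0,0],[0.03,0,0,0.004,0,0,0],[0.026,0,0,0,0,0,0],[0.026,0,0,0,0,0,0]]' 12
python3 -c "
from g import *
rep(D(-.001,.2055,.066))"
python3 -m handwheel '[[0.022,0,0,0,0,0,0],[0.022,0,0,0,0,0,0]]'
python3 -m handwheel '[[0.016,0,0,0,0,0,0],[0.016,0,0,0,0,0,0]]'
python3 -c "
from g import *
rep(D(-.001,.2055,.066))
a,_=ctrl.get_image('scene'); w,_=ctrl.get_image('wrist')
cv2.imwrite('pics/c3.png',np.hstack([cv2.resize(a[100:200,260:360],(400,400),interpolation=3),cv2.resize(w,(400,400))]))"
```

```text
time: 6.78
position: [0.5596, 0.2076, 0.0674]
tool_rot: [2.397, 2.03, 0.003]
ft_force: [-0.6, 0.1, -0.0]
grip_width: 0.312
grip_force: 0.0
t 6.78 dock TCP [-1.000e-04  2.052e-01  6.740e-02] F [-0.6  0.1 -0. ] w 0.0272 gf 0.0
turn deg [ 0.1  -0.08  0.14]
shift tool mm [ 0.3 -0.9  1.4]
time: 7.02
position: [0.5589, 0.2075, 0.0666]
tool_rot: [2.397, 2.031, 0.001]
ft_force: [-0.3, -0.2, -1.1]
grip_width: 0.26
grip_force: 0.0
time: 7.28
position: [0.5587, 0.2073, 0.0661]
tool_rot: [-2.397, -2.031, -0.0]
ft_force: [0.1, 0.2, -0.4]
grip_width: 0.197
grip_force: 0.0
t 7.28 dock TCP [-0.001   0.2047  0.0661] F [ 0.1  0.2 -0.4] w 0.0172 gf 0.0
turn deg [ 0.01 -0.01  0.15]
shift tool mm [ 0.8 -0.   0.1]
```

View pics/c3.png

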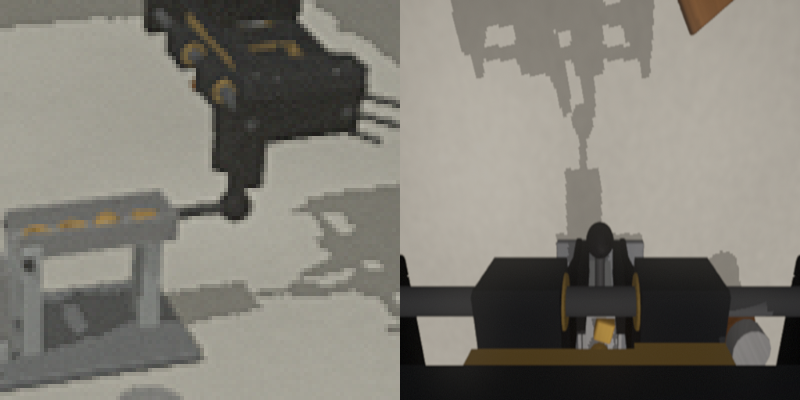

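The scene crop shows the finger ending just above the ball at about crop (240,187), with the ball fully visible. So the fingertips look higher than the stated TCP. I check with depth.

```bash
python3 - <<'E'
from g import *
s=ctrl.get_state(); im,d=ctrl.get_image('scene'); c=ctrl.camera_info('scene'); K=c['intrinsics']
print('tcp px',proj('scene',s['position']),'tcp+30mm',proj('scene',s['position']+[0,0,.03]))
for v in range(125,164,3):
    u=np.arange(312,328); Z=d[v,u]; P=(np.stack([(u-K[0,2])/K[0,0]*Z,(v-K[1,2])/K[1,1]*Z,Z],-1)-c['t'])@c['R']-O
    print(v,[(int(a*1e3),int(b*1e3),int(e*1e3)) for a,b,e in zip(P@X,P@Y,P[:,2])][::3], im[v,u].max(1)[::3])
im,d=ctrl.get_image('wrist'); c=ctrl.camera_info('wrist'); K=c['intrinsics']
v,u=np.mgrid[200:384:6,150:360:6]; Z=d[200:384:6,150:360:6]
P=(np.stack([(u-K[0,2])/K[0,0]*Z,(v-K[1,2])/K[1,1]*Z,Z],-1)-c['t'])@c['R']-O
q=(Z>0)&(abs(P@X)<.035)&(abs(P@Y-.205)<.02)
print(np.c_[u[q],v[q],(1e3*np.c_[P[q]@X,P[q]@Y,P[q][:,2]]).round()].astype(int)[:60].tolist())
E
```

```text
tcp px [317.93502778 157.81979183] tcp+30mm [318.69543318 147.7480829 ]
125 [(34, 168, 181), (37, 175, 182), (57, 174, 191), (93, 166, 209), (88, 176, 205), (90, 182, 205)] [48 78 80 50 45 48]
128 [(-295, 298, 1), (-14, 196, 147), (-13, 204, 146), (84, 171, 197), (82, 179, 194), (83, 186, 194)] [152  49  51  52  47  43]
131 [(-273, 290, 1), (-11, 195, 140), (12, 193, 151), (84, 171, 189), (81, 180, 186), (85, 186, 187)] [149  48  49  63  57  48]
134 [(-253, 283, 1), (-14, 197, 130), (13, 194, 144), (83, 172, 181), (84, 179, 180), (82, 187, 178)] [155  56  56  49  48  44]
137 [(-235, 276, 0), (-10, 196, 123), (15, 193, 136), (19, 200, 137), (17, 208, 135), (-217, 320, 3)] [153  52  52  50  45 170]
140 [(-213, 268, 2), (-11, 197, 114), (14, 194, 127), (17, 201, 128), (11, 212, 123), (-203, 314, 0)] [152  52  50  47  41 173]
143 [(-197, 263, 0), (-195, 272, 0), (13, 195, 118), (13, 203, 117), (12, 212, 115), (-186, 308, 0)] [165 137  47  50  40 171]
146 [(-182, 257, -1), (-175, 264, 1), (13, 196, 109), (12, 205, 107), (14, 212, 107), (-168, 301, 0)] [168 175  46  45  59 169]
149 [(-160,
[... 1385 characters left out ...]
], [264, 212, 6, 185, 0], [270, 212, 12, 185, -1], [276, 212, 17, 185, 0], [282, 212, 22, 185, 0], [288, 212, 28, 186, 0], [246, 218, -7, 215, 89], [252, 218, -3, 215, 90], [258, 218, 0, 216, 91], [264, 218, 4, 214, 87], [240, 224, -10, 211, 88], [246, 224, -7, 212, 92], [252, 224, -3, 213, 93], [258, 224, 0, 213, 93], [264, 224, 4, 212, 92], [270, 224, 8, 211, 88], [228, 230, -16, 216, 109], [240, 230, -10, 208, 90], [246, 230, -7, 209, 93], [252, 230, -3, 210, 95], [258, 230, 0, 210, 96], [264, 230, 4, 210, 95], [270, 230, 8, 208, 92], [282, 230, 13, 216, 109], [288, 230, 16, 216, 109], [228, 236, -15, 216, 116], [234, 236, -12, 215, 114], [240, 236, -9, 215, 114], [246, 236, -7, 206, 94]]
```

Depth shows the real fingertips at z≈0.104 while the TCP reads 0.066. The fingers therefore end about 38 mm short of the reported TCP, so I descend 38 mm more and grip again.

```bash
python3 -m handwheel '[[0.05,0,0,0,0,0,0],[0.05,0,0,0,0,0,0],[0.05,0,0,0,0,0,0],[0.05,0,0,0,0,0,0],[0.05,0,0,0.02,0,0,0],[0.05,0,0,0.018,0,0,0],[0.01,0,0,0,0,0,0],[0.01,0,0,0,0,0,0],[0.01,0,0,0,0,0,0],[0.01,0,0,0,0,0,0],[0.01,0,0,0,0,0,0]]' 15
python3 -c "
from g import *
rep()"
```

```text
time: 8.85
position: [0.5581, 0.2077, 0.0286]
tool_rot: [-2.396, -2.03, 0.001]
ft_force: [-4.5, 0.5, 4.0]
grip_width: 0.236
grip_force: 15.0
t 8.85 dock TCP [-0.0016  0.205   0.0286] F [-4.5  0.5  4. ] w 0.0205 gf 15.0
turn deg [-0.06 -0.02  0.16]
```

The ball is held: 21 mm opening, 15 N. Now I tip the tray.

```bash
python3 -m handwheel '[[0.01,-0.0016,0,-0.0149,0,0,0],[0.01,-0.0031,0,-0.0147,0,0,0],[0.01,-0.0046,0,-0.0143,0,0,0],[0.01,-0.003,0,-0.007,0,0,0],[0.01,-0.003,0,-0.0068,0,0,0],[0.01,-0.0036,0,-0.0066,0,0,0],[0.01,-0.0037,0,-0.0065,0,0,0],[0.01,-0.0043,0,-0.0062,0,0,0],[0.01,-0.0043,0,-0.0061,0,0,0]]'
python3 -m handwheel '[[0.01,-0.0049,0,-0.0058,0,0,0],[0.01,-0.0049,0,-0.0056,0,0,0],[0.01,-0.0054,0,-0.0053,0,0,0],[0.01,-0.0055,0,-0.0051,0,0,0],[0.01,-0.0059,0,-0.0047,0,0,0],[0.01,-0.006,0,-0.0045,0,0,0],[0.01,-0.0063,0,-0.0041,0,0,0],[0.01,-0.0064,0,-0.0039,0,0,0],[0.01,-0.0045,0,-0.0024,0,0,0],[0.01,0,0,0,0,0,0],[0.01,0,0,0,0,0,0]]'
python3 -c "
from g import *
rep()
a,_=ctrl.get_image('scene'); w,_=ctrl.get_image('top')
cv2.imwrite('pics/c4.png',np.hstack([cv2.resize(a[90:210,200:340],(400,343),interpolation=3),cv2.resize(w[190:292,140:280],(400,343),interpolation=3)]))"
```

```text
time: 9.98
position: [0.5529, 0.1766, 0.1114]
tool_rot: [-2.396, -2.031, 0.001]
ft_force: [-4.4, 1.8, 0.1]
grip_width: 0.239
grip_force: 15.0
time: 11.35
position: [0.5446, 0.1273, 0.1529]
tool_rot: [-2.396, -2.03, 0.001]
ft_force: [-4.8, 3.1, 1.4]
grip_width: 0.24
grip_force: 15.0
t 11.35 dock TCP [-0.0015  0.1235  0.1529] F [-4.8  3.1  1.4] w 0.0208 gf 15.0
turn deg [-0.08 -0.01  0.14]
```

View pics/c4.png

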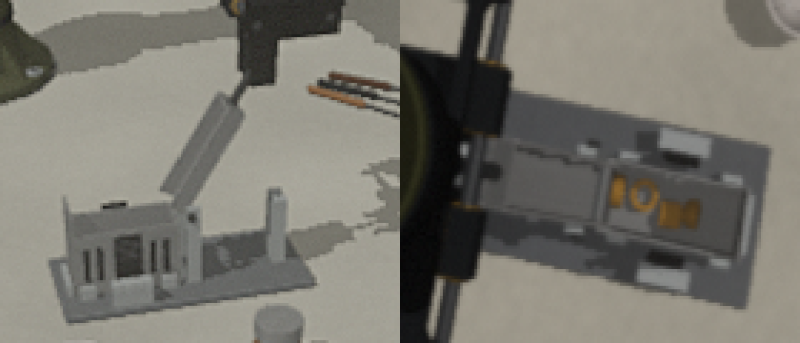

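The tray is tipped and looks empty, and the brass blobs at (618,190), (645,193), (668,213) and (690,212) are all inside the basket. Now I lower the tray along the reversed arc.

```bash
python3 -m handwheel '[[0.01,0.0109,0,0.0063,0,0,0],[0.01,0.0123,0,0.0086,0,0,0],[0.01,0.0114,0,0.0098,0,0,0],[0.01,0.0103,0,0.0109,0,0,0],[0.01,0.0092,0,0.0119,0,0,0],[0.01,0.008,0,0.0127,0,0,0],[0.01,0.0066,0,0.0134,0,0,0],[0.01,0.006,0,0.0138,0,0,0],[0.01,0.0046,0,0.0143,0,0,0],[0.01,0.0031,0,0.0147,0,0,0],[0.01,0.0016,0,0.0075,0,0,0],[0.01,0,0,0.0074,0,0,0]]'
python3 -m handwheel '[[0.01,0,0,0,0,0,0],[0.01,0,0,0,0,0,0]]'
python3 -c "
from g import *
rep(D(-.0016,.205,.028))"
```

```text
time: 12.95
position: [0.5585, 0.209, 0.0236]
tool_rot: [-2.397, -2.029, 0.004]
ft_force: [-12.9, -2.1, 17.5]
grip_width: 0.232
grip_force: 15.1
time: 13.2
position: [0.5585, 0.2093, 0.0226]
tool_rot: [-2.397, -2.03, 0.003]
ft_force: [-9.0, -2.3, 8.2]
grip_width: 0.234
grip_force: 14.4
t 13.2 dock TCP [-0.0015  0.2066  0.0226] F [-9.  -2.3  8.2] w 0.0203 gf 14.4
turn deg [-0.1   0.06  0.12]
shift tool mm [-1.6 -0.1 -5.4]
```

```bash
python3 -m handwheel '[[0.05,0,0,-0.004,0,0,0],[0.05,0,0,0,0,0,0],[0.05,0,0,0,0,0,0],[0.05,0,0,0,0,0,0],[0.087,0,0,-0.045,0,0,0],[0.087,0,0,-0.045,0,0,0],[0.087,-0.0413,0.0015,0,0,0,0],[0.087,-0.0413,0,0,0,0,0],[0.087,-0.0413,0,0,0,0,0],[0.087,-0.0413,0,0,0,0,0],[0.087,-0.0413,0,0,0,0,0],[0.087,0,0,0,0,0,0]]'
python3 -m handwheel '[[0.087,0,0,0,0,0,0]]'
python3 -c "
from g import *
rep(D(0,0,.003))
a,_=ctrl.get_image('scene'); w,_=ctrl.get_image('wrist')
c=ctrl.camera_info('wrist')
for x in(-.034,-.024,.024,.034): print(x,proj('wrist',D(x,.0,.07),c))
r=np.hstack([cv2.resize(a[90:210,200:340],(300,257),interpolation=3),np.zeros((257,0,3),'uint8')]);r=cv2.copyMakeBorder(r,0,384-257,0,0,0)
cv2.imwrite('pics/c5.png',np.hstack([r,w[:,6:506]]))"
```

```text
time: 14.7
position: [0.5265, 0.0019, 0.1156]
tool_rot: [2.403, 2.022, 0.0]
ft_force: [0.7, 0.1, 0.5]
grip_width: 0.998
grip_force: 0.0
time: 14.82
position: [0.527, 0.0071, 0.1154]
tool_rot: [-2.397, -2.031, -0.002]
ft_force: [0.2, 0.5, 0.7]
grip_width: 1.004
grip_force: 0.0
t 14.82 dock TCP [0.0012 0.002  0.1154] F [0.2 0.5 0.7] w 0.0873 gf 0.0
turn deg [ 0.03 -0.05  0.16]
shift tool mm [ -2.1  -1.3 112.4]
-0.034 [212.75889896 201.73144116]
-0.024 [225.06133998 201.78360952]
0.024 [284.09307905 202.03393294]
0.034 [296.38719762 202.08606601]
```

View pics/c5.png

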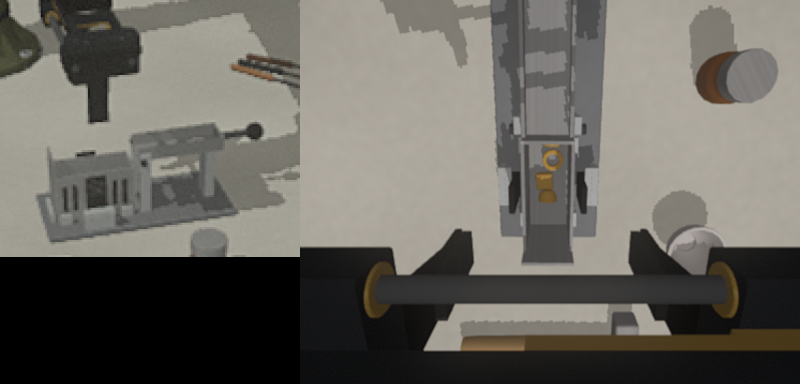

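The catches appear at about px 219 and 289, so their midpoint matches the prediction (254). The tray is level and empty, with blanks in the basket. I descend.

```bash
python3 -m handwheel '[[0.087,-0.002,-0.001,0.03,0,0,0],[0.087,0,0,0.03,0,0,0],[0.087,0,0,0.025,0,0,0],[0.087,0,0,0.015,0,0,0],[0.087,0,0,0.008,0,0,0],[0.087,0,0,0.004,0,0,0],[0.087,0,0,0,0,0,0]]' 35
python3 -c "
from g import *
rep(D(0,0,.003))
im,d=ctrl.get_image('scene'); c=ctrl.camera_info('scene'); K=c['intrinsics']
v,u=np.mgrid[130:210,210:280]; Z=d[130:210,210:280]
P=(np.stack([(u-K[0,2])/K[0,0]*Z,(v-K[1,2])/K[1,1]*Z,Z],-1)-c['t'])@c['R']-O
q=(Z>0)&(P@X>.046)&(P@X<.075)&(abs(P@Y)<.015)&(im[130:210,210:280].max(2)<70)&(P[...,2]>.015)
print('far finger low z',np.sort(P[q][:,2])[:12].round(3),q.sum(), np.median(P[q]@X))
im,_=ctrl.get_image('top'); h=cv2.cvtColor(im,cv2.COLOR_BGR2HSV)
for n in('top',): print(0)
"
```

```text
time: 15.8
position: [0.5258, 0.0046, 0.0037]
tool_rot: [2.397, 2.031, 0.001]
ft_force: [0.3, -0.4, -0.0]
grip_width: 0.998
grip_force: 0.0
t 15.8 dock TCP [ 0.0004 -0.0006  0.0037] F [ 0.3 -0.4 -0. ] w 0.0868 gf 0.0
turn deg [ 0.04 -0.02  0.15]
shift tool mm [ 0.6 -0.4  0.7]
far finger low z [0.045 0.046 0.046 0.046 0.046 0.047 0.047 0.048 0.048 0.049 0.049 0.049] 163 0.05359967259587219
0
```

No contact, and the tips are at about 44 mm. I go down 4 mm and pinch.

```bash
python3 -m handwheel '[[0.087,0,0,0.004,0,0,0],[0.045,0,0,0,0,0,0],[0.045,0,0,0,0,0,0],[0.045,0,0,0,0,0,0],[0.045,0,0,0,0,0,0],[0.045,0,0,0,0,0,0],[0.045,0,0,0,0,0,0],[0.045,0,0,0,0,0,0]]' 40
python3 -c "
from g import *
rep(D(0,0,.0))"
```

```text
time: 16.9
position: [0.5251, 0.0045, -0.0007]
tool_rot: [-2.397, -2.03, 0.0]
ft_force: [-2.9, 0.5, 2.7]
grip_width: 0.579
grip_force: 40.0
t 16.9 dock TCP [-0.0002 -0.0008 -0.0007] F [-2.9  0.5  2.7] w 0.0503 gf 40.0
turn deg [-0.03 -0.    0.14]
shift tool mm [ 0.8  0.2 -0.7]
```

The opening is 50 mm at 40 N, so the catches are fully in. I lift a little first and check the force.

```bash
python3 -m handwheel '[[0.045,0,0,-0.004,0,0,0],[0.045,0,0,-0.004,0,0,0],[0.045,0,0,-0.004,0,0,0],[0.045,0,0,-0.004,0,0,0],[0.045,0,0,0,0,0,0]]'
python3 -c "
from g import *
rep()"
```

```text
time: 17.52
position: [0.5258, 0.0046, 0.0157]
tool_rot: [2.397, 2.031, 0.001]
ft_force: [0.4, 0.0, -3.8]
grip_width: 0.576
grip_force: 40.0
t 17.52 dock TCP [ 0.0004 -0.0007  0.0157] F [ 0.4  0.  -3.8] w 0.0501 gf 40.0
turn deg [ 0.05 -0.02  0.15]
```

The load is −3.8 N, which is the weight of the loaded basket, so it is free. I continue up to about 100 mm.

```bash
python3 -m handwheel '[[0.045,0,0,-0.008,0,0,0],[0.045,0,0,-0.01,0,0,0],[0.045,0,0,-0.01,0,0,0],[0.045,0,0,-0.01,0,0,0],[0.045,0,0,-0.01,0,0,0],[0.045,0,0,-0.01,0,0,0],[0.045,0,0,-0.01,0,0,0],[0.045,0,0,-0.008,0,0,0],[0.045,0,0,-0.006,0,0,0],[0.045,0,0,-0.003,0,0,0],[0.045,0,0,0,0,0,0],[0.045,0,0,0,0,0,0]]'
python3 -c "
from g import *
rep()
a,_=ctrl.get_image('scene'); w,_=ctrl.get_image('wrist')
r=cv2.copyMakeBorder(cv2.resize(a[90:240,130:340],(420,300),interpolation=3),0,84,0,0,0)
cv2.imwrite('pics/c6.png',np.hstack([r,w[:,66:446]]))"
```

```text
time: 19.02
position: [0.5251, 0.0045, 0.0999]
tool_rot: [-2.397, -2.031, 0.001]
ft_force: [-0.3, -0.4, -3.5]
grip_width: 0.577
grip_force: 40.0
t 19.02 dock TCP [-0.0003 -0.0009  0.0999] F [-0.3 -0.4 -3.5] w 0.0502 gf 40.0
turn deg [-0.03  0.01  0.15]
```

View pics/c6.png

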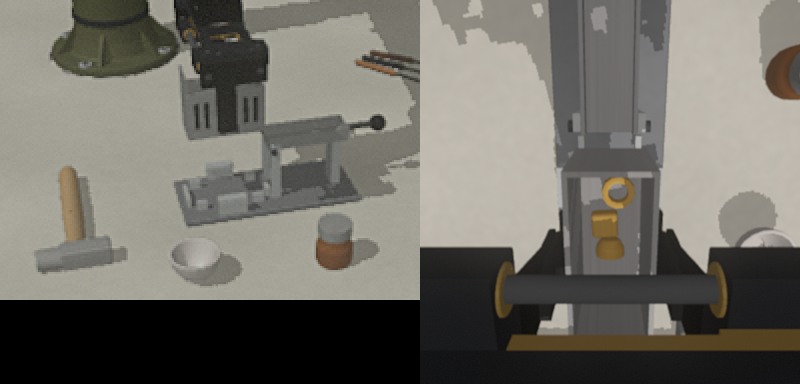

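The basket is held level, clear of the dock, about 10 cm up. A ring is visible at (618,192), the signet at (605,223) and the dome at (610,247). The second ring stood on edge against the tray-side wall in the earlier top view and is now hidden behind that wall. The tray, dock and bench show no stray blanks, and the jar, bowl and hammer look untouched.

```bash
python3 -c "
from bench import ctrl
print(ctrl.close_job())"
```

```text
the job is handed in; nothing more can be done
None
```

The job is handed in at about 19 s: the tray was tipped and let down, and the loaded basket is held upright by its pinched catches about 10 cm above its seat; three blanks are visible in it in the final picture, and the fourth, a ring last seen on edge against the tray-side wall, is hidden behind that wall.

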